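# Pin fixture: drawer out, guard held at 50 degrees

### The job

On the pin fixture, first pull the drawer in its front all the way out to its stop, with the guard on top still shut, so that the finished pins can be taken; then raise the guard to 50 degrees from shut and hold it there with the gripper's fingers so that a colleague can reach the fixture under it. The guard falls shut if let go, so finish while still holding it at that angle, with the drawer still fully out and the loose things on the table left where they are.

Things in the scene. Friction and masses are not known exactly. Their poses are not given: they have to be found in the camera images.
- machine: The pin fixture: an orange housing fixed to the table, 220 (x) x 240 (y) x 110 mm high; origin at the centre of its underside, its drawer in the -x face (towards the robot), x, y as the world's at yaw 0; it stands turned by up to about 11 degrees. Under the guard lies a shallow fixture deck.
- drawer (a joint): How far the drawer is out, in m: 0 = shut, 0.090 = at its stop; it slides towards the machine's -x, starts 0 to 0.02 ajar, friction about 1.5 N, stays where it is left.
- drawer_handle (a point): Middle of the drawer's steel bar handle: a round bar 10 mm thick, 90 mm long along the machine's y, held at its two ends, its centre line 45 mm in front of the drawer face and 75 mm above the table (the shut guard's top face is at 118 mm). Moves with the drawer.
- guard (a joint): Angle of the guard in rad: 0 = shut (lying level on the housing), 0.873 = open 50 degrees, end stop 1.75. It turns about the machine's x axis, its hinge on the machine's -y side; its +y edge rises as it opens.
- guard_hinge (a point): Point on the guard's hinge axis (along the machine's x), fixed at machine x = 0, y = -112, z = 114.5 mm. The guard: an aluminium-framed flap with a clear window, 210 (x) x 228 (y) x 7 mm, on top of the housing, about 0.45 kg (varies by a third); its weight and a weak spring (0.15 N m/rad) shut it from any angle up to 90 degrees.
- guard_handle (a point): Middle of the guard's handle: a round steel bar 10 mm thick, 80 mm long along the machine's x, held at its two ends, its centre line 44 mm above the panel's mid-plane; with the guard shut it lies at x = -10, y = +185, z = +44 mm from point guard_hinge along the machine's axes, so 190 mm from the hinge axis. The bar can turn between the finger pads.
- foam_block: Bystander: yellow foam block with pins, 110 x 130 x 30 mm, left of the machine; origin under its centre.
- pin_cup: Bystander: steel cup, 72 mm wide, 75 mm high; origin under its centre.
- jar: Bystander: amber jar, 64 mm wide, 80 mm high; origin under its centre.
- screwdriver: Bystander: screwdriver lying right of the machine, about 200 mm long; origin at its middle.
- bottle: Bystander: white bottle, 60 mm wide, 160 mm high; origin under its centre.
- tape: Bystander: roll of tape lying flat, 90 mm wide, 22 mm high; origin under its centre.
- brush: Bystander: brush lying flat; origin at its middle.

How it is judged:
By the outcome, as a careful person would: the job done as asked, in the order asked, and still so for the second after the job is handed in, while the arm keeps its last pose, push and grip.
It also fails if it takes over 50 s, if anything falls off the work surface, if the arm or the gripper's body presses on something with over 40 N, if the wrist force passes 120 N, or if a joint passes its speed limit or range.

### The arm

A 6-joint arm with a two-finger parallel gripper is mounted at the origin on the work surface. World frame = base frame: x ahead of the robot, y to its left, z up, the work surface at z = 0. Lengths are in mm, angles in rad, forces in N, time in s.
With the tool pointing down it reaches from about 350 to 975 mm from the base axis. Payload 7.1 kg.
Tool frame: the origin (TCP) lies midway between the tips of the shut fingers; the grasp point (between the pads) lies 19 mm behind it; z points along the fingers, y is the line along which they close (so a half turn about z gives the same grasp; the last joint's range is limited). The gripper opens to 88 mm and grips with 3 to 60 N. Pads are 20 mm wide; open, the fingers measure 115 mm over their backs; the gripper's body (75 mm by 178 mm) begins 61 mm behind the grasp point.
Start: joints at [1.299, 0.423, 1.63, -0, 1.089, -0.019], TCP at [156.291, 605.126, 222.675] pointing down, gripper open.
Joint ranges: [-3, 3], [-0.9, 2.11], [0.09, 2.58], [-1.31, 4.45], [0.11, 2.69], [-2.54, 2.54]. Speed limits (rad/s): [2.39, 2.39, 3.01, 3.14, 3.14, 3.14].

### API

Orientations are given as a rotation vector (axis times angle).
In Python, from workcell import ctrl gives the robot as it stands. The module is installed in compiled form; this text tells all that it offers.
- The arm moves only by the tool apply_moves, never from a script. Its argument "targets" is a list of rows, each a list of 3 entries, a list of its own where there are three numbers: the opening, from -1 (shut) to 1 (fully open), then the shift along the tool's x, y, z normalised to -1 to 1, where 1 is 5 cm, then the turn, a rotation vector about the tool's x, y, z normalised to -1 to 1, where 1 is 90 degrees. In form: [[jaw, [x, y, z], [wx, wy, wz]], ...]. A call has 1 to 8 rows; each row shifts and turns the commanded pose from where the row before left it, along the tool's axes as they then stand; what a row does not reach is not made up. A row lasts 1/8 s, in which the tool goes at most 62.5 mm and 10.7 degrees, less where a joint would pass 70% of its speed; a pose out of reach is approached as far as the arm can. A call with a number of a shift or a turn outside -1 to 1 is refused whole. A call with a gripper value outside its range is refused whole. The fingers move at their own pace and stop on an object; the grip force is fixed at half the most. Time passes only in rows, so rows that do not move let the fingers close. It gives the time, the measured TCP pose, the force, the opening and the grip force at its end, in the units of the state.
- ctrl.get_obs(): the state, without advancing time (a new reading comes with each control period).
- ctrl.get_image(name): name is "scene" or "top" or "wrist"; returns a dict with "pixels" (400x640x3 uint8, blue, green, red), "camera_matrix" (3x3 intrinsics, pixels), "view" (4x4, takes a point from world to camera coordinates); the wrist camera has in their place "hand_eye" (4x4, takes a point from camera to tool coordinates, whose origin is the TCP and whose axes are the flange's). Camera axes: x right, y down, z forward; pixel columns grow to the right and rows downward; lengths in mm; the calibration is good to about 2 mm. A picture is of the moment at which its call begins: read the wrist's pose just before it. There is no depth.
- ctrl.close_job(): hands the job in; it is judged then, once.
Trained networks look in the newest picture that a camera, given by its name, has taken for a name from the list of things; names that differ only in an ending like _2 or _b are one class to them, and where a whole thing is asked for, a point or a joint stands for the part that bears it (a point fixed in the world has none). Each returns a list of dicts, best first, with "score" (0 to 1); they miss things now and then, are a little off and sometimes report something else, mostly with a low value. They report only what shows in the picture. A call takes as long as a camera call.
- ctrl.masks_of(label, camera): "region" (400x640 bool, what is visible of it) and "bbox" ([left, top, right, bottom] in pixels, round what is visible of it).
- ctrl.pinpoint(label, camera): "xy" ([column, row] in pixels: a listed point, or the origin of a listed thing).
The state is a dict: "t": time; "qpos": joint angles; "qvel": joint speeds; "joint_torque": joint torques, N m; "ee_pos": TCP position; "orientation": TCP orientation; "ft_force": force on the tool from outside, world axes, zero at the start; "moment": the same for the moment, N m; "width": finger opening in mm; "grasp_force": force on a finger pad.
Only numpy, scipy, OpenCV 4.12 (cv2) and the standard library are available. Lean on these libraries where they do the work, as an engineer would, in place of code of your own. Each camera call takes 0.05 s, during which the arm holds its last target. There are 200 camera calls.

## Working session

There is one attempt and no reset: what is moved stays moved. The work goes in short steps, Python scripts to look and compute and a tool call to move; the robot and the scene stay as the last step left them, time stands still between calls to the robot, and variables do not carry over. Pictures are saved under pics/ and viewed, at most 10 in all, crops included, and the job is handed in when it is done.

Besides the shell and the picture viewer there is one more tool, called after "Call:" as name(argument=value, ...) on one line, values as JSON. apply_moves: Moves the arm, as the interface text tells. Scaled input: -1 to 1 covers 5 cm each way for a shift and 90 degrees each way for a turn. Its arguments: {"type":"object","properties":{"targets":{"type":"array"}},"required":["targets"]}

```bash
mkdir -p pics; cat > h.py <<'E'
import numpy as np, cv2
from workcell import ctrl
from scipy.spatial.transform import Rotation as R
def tri(label,cams=("scene","top")):
    A=[];px=[]
    for c in cams:
        im=ctrl.get_image(c); d=ctrl.pinpoint(label,c)
        if not d: print(label,c,"none"); return None
        px.append((np.round(d[0]["xy"],1).tolist(),round(d[0]["score"],2)))
        A.append((im["camera_matrix"]@im["view"][:3],d[0]["xy"]))
    X=cv2.triangulatePoints(A[0][0],A[1][0],np.array(A[0][1],float).reshape(2,1),np.array(A[1][1],float).reshape(2,1))
    return (X[:3]/X[3]).ravel(),px
E
python3 - <<'E'
from h import *
s=ctrl.get_obs();print({k:np.round(v,3) for k,v in s.items()})
a=[ctrl.get_image(c)["pixels"] for c in("scene","top")]
cv2.imwrite("pics/a.png",a[0]);cv2.imwrite("pics/b.png",a[1])
for l in("machine","drawer_handle","guard_handle","guard_hinge"):
    r=tri(l); 
    if r: print(l,r[0].round(1),r[1])
E
```

```text
{'t': np.float64(0.0), 'qpos': array([ 1.299,  0.424,  1.631,  0.   ,  1.089, -0.019]), 'qvel': array([ 0.002,  0.   ,  0.   ,  0.001, -0.001, -0.001]), 'joint_torque': array([ 3.0000e-03, -5.4464e+01, -2.7366e+01,  6.5000e-02,  2.3000e-02,
       -0.0000e+00]), 'ee_pos': array([156.146, 604.607, 221.899]), 'orientation': array([-3.960e-01, -3.116e+00,  2.000e-03]), 'ft_force': array([ 0.851,  0.288, -0.103]), 'moment': array([-0.011, -0.004, -0.025]), 'grasp_force': np.float64(0.0), 'width': np.float64(87.921)}
machine [681.  -57.2  11.3] [([350.1, 248.2], 0.63), ([344.5, 152.5], 0.93)]
drawer_handle [511.8 -57.1  86.6] [([313.0, 219.3], 0.5), ([349.8, 203.3], 0.66)]
guard_handle [679.7  25.6 135.6] [([363.0, 213.1], 0.61), ([321.2, 146.6], 0.78)]
guard_hinge [ 695.7 -165.6   90. ] [([343.8, 265.0], 0.78), ([380.3, 144.0], 0.56)]
```

View pics/a.png

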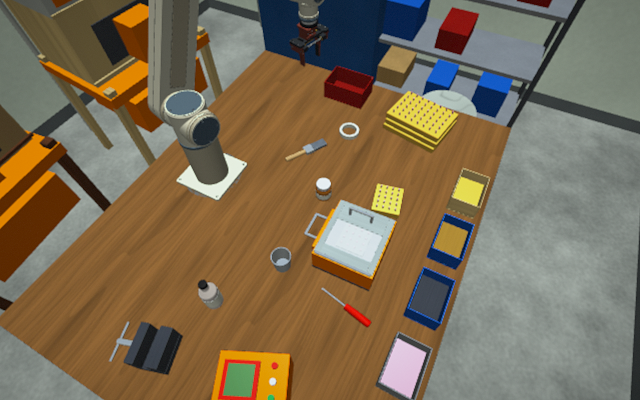

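View pics/b.png

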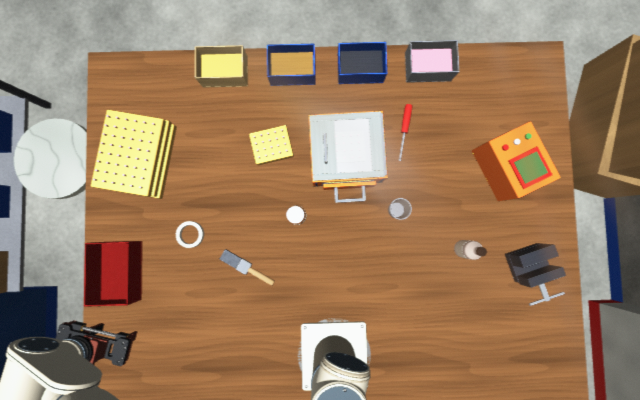

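The scene shows the machine near (355,245), its drawer handle at (317,226) and the guard handle at (361,213). In the top view they are at (345,148), (350,200) and (325,148). Jar (295,214) and cup (400,208) stand to either side of the drawer. The network points agree with this, so next I bring the wrist camera over.

```bash
python3 - <<'E'
from h import *
s=ctrl.get_obs();M=R.from_rotvec(s["orientation"]).as_matrix();print(M.round(3))
print("shift tool to (470,-40,330):",(M.T@(np.array([470,-40,330])-s["ee_pos"])/50).round(2))
print(ctrl.get_image("wrist")["hand_eye"].round(2))
for l in("jar","pin_cup"):
    r=tri(l); print(l,r and r[0].round(1))
E
```

```text
[[-0.968  0.25   0.   ]
 [ 0.25   0.968  0.   ]
 [ 0.     0.    -1.   ]]
shift tool to (470,-40,330): [ -9.3  -10.92  -2.15]
[[ 0.0000e+00 -9.7000e-01 -2.6000e-01  7.0670e+01]
 [ 1.0000e+00  0.0000e+00  0.0000e+00 -1.0000e-02]
 [-0.0000e+00 -2.6000e-01  9.7000e-01 -1.6185e+02]
 [ 0.0000e+00  0.0000e+00  0.0000e+00  1.0000e+00]]
jar [472.8 112.5   8.4]
pin_cup [ 479.1 -227.3  -15.2]
```

Call:
apply_moves(targets=[[-0.1,[-0.58,-0.68,-0.14],[0,0,0]],[-0.1,[-0.58,-0.68,-0.14],[0,0,0]],[-0.1,[-0.58,-0.68,-0.14],[0,0,0]],[-0.1,[-0.58,-0.68,-0.14],[0,0,0]],[-0.1,[-0.58,-0.68,-0.14],[0,0,0]],[-0.1,[-0.58,-0.68,-0.14],[0,0,0]],[-0.1,[-0.58,-0.68,-0.14],[0,0,0]],[-0.1,[-0.58,-0.68,-0.14],[0,0,0]]])

```text
t: 2.35
ee_pos: [313.4, 282.5, 279.1]
orientation: [0.395, 3.116, 0.001]
ft_force: [0.0, 0.9, -0.6]
width: 39.7
grasp_force: 0.0
```

Call:
apply_moves(targets=[[-0.1,[-0.58,-0.68,-0.14],[0,0,0]],[-0.1,[-0.58,-0.68,-0.14],[0,0,0]],[-0.1,[-0.58,-0.68,-0.14],[0,0,0]],[-0.1,[-0.58,-0.68,-0.14],[0,0,0]],[-0.1,[-0.58,-0.68,-0.14],[0,0,0]],[-0.1,[-0.58,-0.68,-0.14],[0,0,0]],[-0.1,[-0.58,-0.68,-0.14],[0,0,0]],[-0.1,[-0.58,-0.68,-0.14],[0,0,0]]])

```text
t: 3.35
ee_pos: [469.9, -39.1, 335.1]
orientation: [0.396, 3.116, 0.0]
ft_force: [0.2, 0.7, 0.1]
width: 39.7
grasp_force: 0.0
```

```bash
cat >> h.py <<'E'
def wr(labels=("drawer_handle","guard_handle","guard_hinge","machine"),save=None):
    "wrist look: projection matrix and pixel of each label"
    s=ctrl.get_obs(); im=ctrl.get_image("wrist")
    T=np.eye(4);T[:3,:3]=R.from_rotvec(s["orientation"]).as_matrix();T[:3,3]=s["ee_pos"]
    P=im["camera_matrix"]@np.linalg.inv(T@im["hand_eye"])[:3]
    if save: cv2.imwrite(save,im["pixels"])
    out={"P":P}
    for l in labels:
        d=ctrl.pinpoint(l,"wrist")
        if d: out[l]=np.array(d[0]["xy"],float); print(l,out[l].round(1),round(d[0]["score"],2))
    return out
def multi(views,l):
    "least-squares triangulation over views"
    A=[]
    for v in views:
        if l in v:
            P=v["P"];u=v[l]; A+= [(u[0]*P[2]-P[0]),(u[1]*P[2]-P[1])]
    A=np.array(A); A/=np.linalg.norm(A[:,:3],axis=1)[:,None]
    X=np.linalg.lstsq(A[:,:3],-A[:,3],rcond=None)[0]; return X
E
python3 - <<'E'
from h import *
import pickle
v=wr(save="pics/c.png");pickle.dump([v],open("v.pkl","wb"));print(ctrl.get_obs()["ee_pos"],ctrl.get_obs()["width"])
E
```

```text
drawer_handle [304.3 209.9] 0.73
guard_hinge [265.3 357. ] 0.87
machine [334.6 289.4] 0.93
[468.92116704 -37.33354965 334.36867013] 39.47016419724103
```

View pics/c.png

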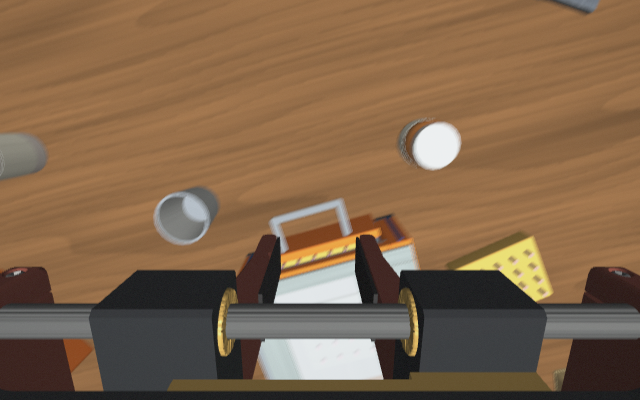

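The wrist view shows the drawer bar from (272,218) to (342,201), with its middle at (307,209), which matches the network. The cup is at (185,215) and the jar at (432,145). For a second view I turn the tool to the drawer-grasp orientation.

Call:
apply_moves(targets=[[-0.1,[0,0,0],[0,0,0.104]],[-0.1,[0,0,0],[0,0,0.104]],[-0.1,[0,0,0],[0,0,0.104]],[-0.1,[0,0,0],[0,0,0.104]],[-0.1,[0,0,0],[0,0,0.104]],[-0.1,[0,0,0],[0,0,0.104]],[-0.1,[0,0,0],[0,0,0.104]],[-0.1,[0,0,0],[0,0,0.104]]])

```text
t: 4.6
ee_pos: [468.7, -36.2, 334.5]
orientation: [-2.212, -2.23, 0.0]
ft_force: [-0.3, -0.8, 0.1]
width: 38.9
grasp_force: 0.0
```

```bash
python3 - <<'E'
from h import *
import pickle
V=pickle.load(open("v.pkl","rb"));V.append(wr(save="pics/d.png"));pickle.dump(V,open("v.pkl","wb"))
for c in("scene","top"):
    im=ctrl.get_image(c);o={"P":im["camera_matrix"]@im["view"][:3]}
    for l in("drawer_handle","guard_handle","guard_hinge","machine"):
        d=ctrl.pinpoint(l,c)
        if d:o[l]=np.array(d[0]["xy"],float);print(c,l,o[l].round(1),round(d[0]["score"],2))
    V.append(o)
for l in("drawer_handle","guard_handle","guard_hinge","machine"):
    print(l,"wrist",multi(V[:2],l).round(1) if all(l in v for v in V[:2]) else 0,"all",multi(V,l).round(1))
# bar direction from view 1 (viewed ends), plane z=75
def ray(P,u,z):
    return np.linalg.solve(np.c_[P[:,:2],-np.array([*u,1])],-(P[:,2]*z+P[:,3]))[:2]
a,b=ray(V[0]["P"],(272,218),75),ray(V[0]["P"],(342,201),75);d=b-a
print(a,b,np.linalg.norm(d),"yaw",np.degrees(np.arctan2(-d[0],d[1])))
s=ctrl.get_obs();print(s["ee_pos"],R.from_rotvec(s["orientation"]).as_matrix().round(3))
E
```

```text
drawer_handle [355.8 192.9] 0.85
guard_handle [523.7 139.7] 0.76
guard_hinge [492.1 281.9] 0.87
machine [460.4 178.3] 0.89
scene drawer_handle [312.2 220.9] 0.59
scene guard_handle [362.3 210.9] 0.96
scene guard_hinge [341.9 262.7] 0.83
top guard_handle [323.8 148.5] 0.64
top guard_hinge [382.2 143.1] 0.82
top machine [344.4 152.8] 0.7
drawer_handle wrist [523.8 -71.6  42.4] all [517.2 -62.5  85.1]
guard_handle wrist 0 all [673.8  16.1 158.9]
guard_hinge wrist [ 693.7 -170.1  113.6] all [ 692.1 -169.5  114.7]
machine wrist [709.9 -67.3 -51.5] all [688.6 -59.7  -9.9]
[ 515.64610124 -113.33257362] [516.19377039 -17.46684579] 95.8672922014963 yaw -0.3273201979188264
[469.48683325 -37.6953027  334.63948304] [[-0.011  1.    -0.   ]
 [ 1.     0.011  0.   ]
 [ 0.    -0.    -1.   ]]
```

View pics/d.png

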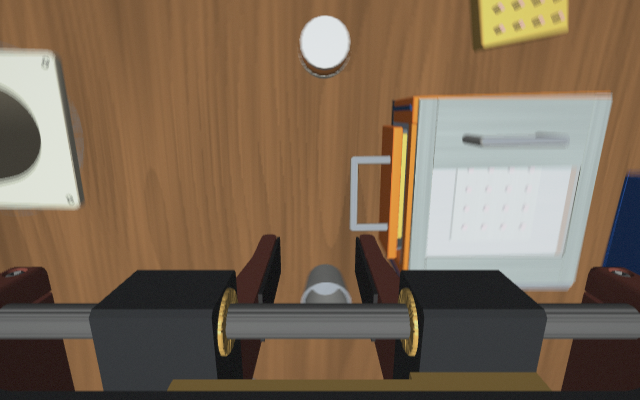

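The second wrist view shows the bar upright in the picture from (353,157) to (355,230), with its middle at (354,193). The guard handle runs from (465,140) to (567,138). The drawer is a little ajar. Next I refine the bar position and the yaw.

```bash
python3 - <<'E'
from h import *
import pickle
V=pickle.load(open("v.pkl","rb"))
def T(l1,l2): 
    return multi([{"P":V[0]["P"],"x":np.array(l1)},{"P":V[1]["P"],"x":np.array(l2)}],"x")
def ray(P,u,z): return np.linalg.solve(np.c_[P[:,:2],-np.array([*u,1])],-(P[:,2]*z+P[:,3]))[:2]
print("ends",T((273,219),(354,228)).round(1),T((342,202),(354,159)).round(1))
for u in((354,159),(354,228),(354,193)):print(u,ray(V[1]["P"],u,75).round(1))
print("guard ends",ray(V[1]["P"],(467,140),158.5).round(1),ray(V[1]["P"],(564,138.5),158.5).round(1))
# edges of bright guard frame: front (left) edge line
im=cv2.imread("pics/d.png");print(ray(V[1]["P"],(417,98),118),ray(V[1]["P"],(404,262),118))
E
```

```text
ends [ 519.5 -114.2   67.4] [514.1 -17.7  86.9]
(354, 159) [515.3 -19.1]
(354, 228) [ 518.7 -111.7]
(354, 193) [516.9 -63.4]
guard ends [618.8  11.6] [715.7  13.8]
[576.69434358  53.27846585] [ 577.31152194 -140.77060886]
```

Call:
apply_moves(targets=[[-0.1,[-0.09,0.16,0.68],[0,0,0]],[-0.1,[-0.09,0.16,0.68],[0,0,0]],[-0.1,[-0.09,0.16,0.68],[0,0,0]],[-0.1,[-0.09,0.16,0.68],[0,0,0]],[-0.1,[-0.09,0.16,0.68],[0,0,0]],[-0.1,[-0.09,0.16,0.68],[0,0,0]],[-0.1,[0,0,0],[0,0,-0.01]]])

```text
t: 6.22
ee_pos: [516.4, -64.1, 128.6]
orientation: [-2.188, -2.249, 0.005]
ft_force: [-0.7, -0.2, 0.9]
width: 39.8
grasp_force: 0.0
```

```bash
python3 - <<'E'
from h import *
s=ctrl.get_obs();print(s["ee_pos"],R.from_rotvec(s["orientation"]).as_matrix().round(3)[0],s["width"])
wr(save="pics/e.png")
E
```

```text
[516.39724583 -64.10256871 128.61964654] [-0.027  1.    -0.005] 39.82504998653233
drawer_handle [316.8 221.5] 0.64
machine [508.3 193.2] 0.96
```

View pics/e.png

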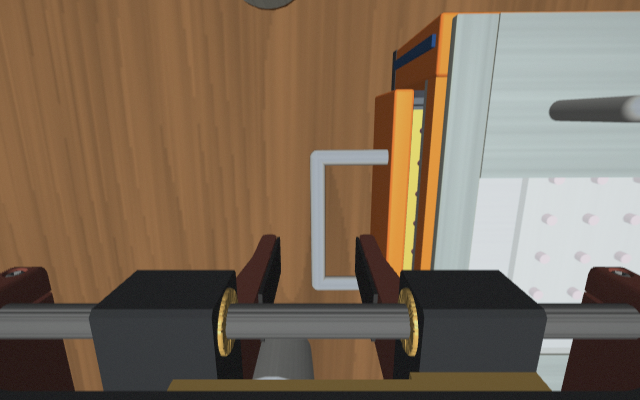

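The bar stands at column 318, midway between the fingers (277 and 357), and the drawer face clears the far finger. I descend and grip.

Call:
apply_moves(targets=[[-0.1,[0,0,0.48],[0,0,0]],[-0.1,[0,0,0.48],[0,0,0]],[-0.1,[0,0,0.48],[0,0,0]],[-0.1,[0,0,0],[0,0,0]],[-1,[0,0,0],[0,0,0]],[-1,[0,0,0],[0,0,0]],[-1,[0,0,0],[0,0,0]],[-1,[0,0,0],[0,0,0]]])

```text
t: 7.48
ee_pos: [517.9, -64.1, 59.3]
orientation: [2.191, 2.251, 0.0]
ft_force: [-1.0, -1.0, 5.4]
width: 8.9
grasp_force: 30.0
```

Call:
apply_moves(targets=[[-1,[0,-0.2,0],[0,0,0]],[-1,[0,-0.2,0],[0,0,0]],[-1,[0,-0.2,0],[0,0,0]],[-1,[0,-0.2,0],[0,0,0]],[-1,[0,-0.2,0],[0,0,0]],[-1,[0,-0.2,0],[0,0,0]],[-1,[0,0,0],[0,0,0]]])

```text
t: 8.35
ee_pos: [457.0, -66.1, 59.3]
orientation: [2.191, 2.251, -0.0]
ft_force: [-1.1, -2.8, 8.6]
width: 9.1
grasp_force: 30.0
```

Call:
apply_moves(targets=[[-1,[0,-0.12,0],[0,0,0]],[-1,[0,-0.08,0],[0,0,0]],[-1,[0,0,0],[0,0,0]]])

```text
t: 8.72
ee_pos: [447.6, -66.4, 59.3]
orientation: [2.19, 2.25, 0.0]
ft_force: [-1.1, -3.7, 9.7]
width: 9.3
grasp_force: 30.0
```

Call:
apply_moves(targets=[[-1,[0,-0.08,0],[0,0,0]],[-1,[0,0,0],[0,0,0]]])

```text
t: 8.98
ee_pos: [443.8, -66.6, 59.3]
orientation: [2.19, 2.25, 0.001]
ft_force: [-1.0, -3.3, 7.9]
width: 8.7
grasp_force: 30.0
```

Call:
apply_moves(targets=[[-1,[0,-0.08,0],[0,0,0]],[-1,[0,0,0],[0,0,0]]])

```text
t: 9.22
ee_pos: [442.1, -66.6, 59.3]
orientation: [2.188, 2.247, 0.005]
ft_force: [6.0, 0.2, 0.7]
width: 9.2
grasp_force: 30.0
```

Call:
apply_moves(targets=[[-1,[0,-0.08,0],[0,0,0]],[-1,[0,0,0],[0,0,0]]])

```text
t: 9.48
ee_pos: [442.2, -66.8, 59.4]
orientation: [2.185, 2.243, 0.013]
ft_force: [18.5, 4.3, -14.5]
width: 9.4
grasp_force: 30.0
```

The stop is reached: the position has ceased to move and the force is rising. Release, then lift.

Call:
apply_moves(targets=[[-0.1,[0,0,0],[0,0,0]],[-0.1,[0,0,0],[0,0,0]],[-0.1,[0,0,0],[0,0,0]],[-0.1,[0,0,0],[0,0,0]]])

```text
t: 9.98
ee_pos: [434.9, -66.2, 58.5]
orientation: [-2.191, -2.25, 0.001]
ft_force: [-0.3, -0.1, 0.3]
width: 39.2
grasp_force: 0.0
```

Call:
apply_moves(targets=[[-0.1,[0,0,-0.3],[0,0,0]],[-0.1,[0,0,-0.7],[0,0,0]],[-0.1,[0,0,-0.9],[0,0,0]],[-0.1,[0,0.2,-0.9],[0,0,0]],[-0.1,[0,0.5,-0.9],[0,0,0]],[-0.1,[0,0.5,-0.9],[0,0,0]],[-0.1,[0,0.5,-0.4],[0,0,0]],[-0.1,[0,0,0],[0,0,0]]])

```text
t: 10.98
ee_pos: [522.3, -64.1, 311.0]
orientation: [2.189, 2.249, 0.004]
ft_force: [-0.1, -0.1, -1.3]
width: 39.7
grasp_force: 0.0
```

```bash
python3 - <<'E'
from h import *
import pickle
print(ctrl.get_obs()["ee_pos"]);pickle.dump([wr(save="pics/f.png")],open("w.pkl","wb"))
E
```

```text
[522.26727837 -64.07044483 311.00489675]
guard_handle [487.2 110.3] 0.84
guard_hinge [460.4 273.2] 0.86
machine [429.9 163.6] 0.71
```

View pics/f.png

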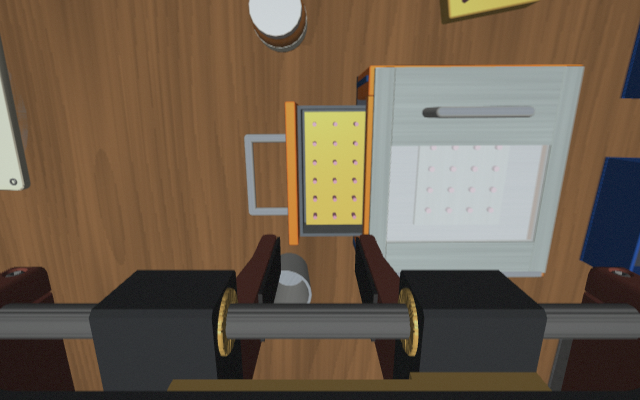

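The drawer is out: its handle runs from (249,137) to (249,213), with the tray open beside it. The guard is still shut, with its handle from (428,112) to (533,112). Next I take a second view nearer the guard handle.

Call:
apply_moves(targets=[[-0.1,[0.1,0.6,0],[0,0,0]],[-0.1,[0.1,0.6,0],[0,0,0]],[-0.1,[0.1,0.6,0],[0,0,0]],[-0.1,[0.1,0.6,0],[0,0,0]],[-0.1,[0.1,0.6,0],[0,0,0]],[-0.1,[0,0,0],[0,0,0]],[-0.1,[0,0,0],[0,0,0]]])

```text
t: 12.1
ee_pos: [668.7, -35.2, 307.8]
orientation: [-2.19, -2.25, 0.003]
ft_force: [-0.3, -1.0, 0.1]
width: 40.0
grasp_force: 0.0
```

```bash
python3 - <<'E'
from h import *
import pickle
W=pickle.load(open("w.pkl","rb"))
print(ctrl.get_obs()["ee_pos"]);W.append(wr(save="pics/g.png"));pickle.dump(W,open("w.pkl","wb"))
V=pickle.load(open("v.pkl","rb"))
for l in("guard_handle","guard_hinge"): print(l,multi(W,l).round(1),multi(W+V,l).round(1))
E
```

```text
[668.6713269  -35.17694771 307.75228872]
drawer_handle [133.7 193.6] 0.85
guard_handle [327.5 141.2] 0.97
guard_hinge [333.6 294.7] 0.73
machine [327.  181.9] 0.86
guard_handle [676.5  13.7 159.5] [676.6  13.2 157.9]
guard_hinge [ 691.  -165.   126.2] [ 692.2 -168.8  117.8]
```

View pics/g.png

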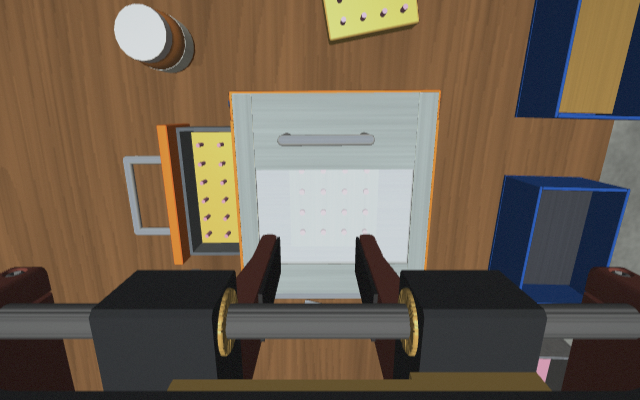

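The guard handle shows from (283,140) to (370,140). Triangulated it lies at (676.5, 13.5, 158.5), and the height agrees with the text; the yaw is about 1.8°. I turn the tool 90° for the guard grasp.

Call:
apply_moves(targets=[[-0.1,[0,0,0],[0,0,-0.112]],[-0.1,[0,0,0],[0,0,-0.112]],[-0.1,[0,0,0],[0,0,-0.112]],[-0.1,[0,0,0],[0,0,-0.112]],[-0.1,[0,0,0],[0,0,-0.112]],[-0.1,[0,0,0],[0,0,-0.112]],[-0.1,[0,0,0],[0,0,-0.112]],[-0.1,[0,0,0],[0,0,-0.112]]])

```text
t: 13.35
ee_pos: [669.7, -35.2, 309.0]
orientation: [0.206, 3.135, -0.0]
ft_force: [-1.0, -0.8, -0.6]
width: 39.6
grasp_force: 0.0
```

Call:
apply_moves(targets=[[-0.1,[0,0,0],[0,0,-0.104]],[-0.1,[0,0.5,0.4],[0,0,0]],[-0.1,[-0.14,0.5,0.4],[0,0,0]],[-0.1,[0,0,0],[0,0,0]]])

```text
t: 13.85
ee_pos: [674.7, 16.4, 267.2]
orientation: [0.045, -3.138, -0.0]
ft_force: [-0.7, -0.7, 0.1]
width: 39.6
grasp_force: 0.0
```

```bash
python3 - <<'E'
from h import *
s=ctrl.get_obs();M=R.from_rotvec(s["orientation"]).as_matrix();print(s["ee_pos"],M.round(3),s["qpos"].round(2))
print((M.T@(np.array([676.5,13.5,139.5])-s["ee_pos"])/50).round(3))
im=ctrl.get_image("scene");P=im["camera_matrix"]@im["view"][:3]
o={"P":P};t=ctrl.get_image("top");q={"P":t["camera_matrix"]@t["view"][:3]}
for c,d in(("scene",o),("top",q)):
  for l in ("drawer_handle","guard_handle"):
    r=ctrl.pinpoint(l,c)
    if r:d[l]=np.array(r[0]["xy"],float);print(c,l,d[l].round(1),r[0]["score"])
import pickle
W=pickle.load(open("w.pkl","rb"))
print("drawer",multi([W[1],o,q],"drawer_handle").round(1))
E
```

```text
[674.652172    16.36478362 267.20124384] [[-1.    -0.029 -0.003]
 [-0.029  1.     0.   ]
 [ 0.003  0.    -1.   ]] [ 0.01  0.46  1.47  0.    1.22 -1.59]
[-0.043 -0.059  2.554]
scene drawer_handle [292.9 216.4] 0.67
scene guard_handle [363.  212.9] 0.69
top guard_handle [323.6 146.3] 0.78
drawer [441.5 -65.3  68.7]
```

Call:
apply_moves(targets=[[-0.1,[-0.04,-0.06,0.7],[0,0,0]],[-0.1,[0,0,0.7],[0,0,0]],[-0.1,[0,0,0.5],[0,0,0]],[-0.1,[0,0,0.4],[0,0,0]],[-0.1,[0,0,0.25],[0,0,0]],[-0.1,[0,0,0],[0,0,0]]])

```text
t: 14.9
ee_pos: [677.5, 12.1, 140.7]
orientation: [0.042, -3.14, 0.0]
ft_force: [-0.3, -0.0, -0.6]
width: 39.9
grasp_force: 0.0
```

Call:
apply_moves(targets=[[-1,[0,0,0],[0,0,0]],[-1,[0,0,0],[0,0,0]],[-1,[0,0,0],[0,0,0]],[-1,[0,0,0],[0,0,0]]])

```text
t: 15.4
ee_pos: [678.1, 13.7, 141.9]
orientation: [-0.042, 3.14, 0.003]
ft_force: [-0.5, 5.6, 1.9]
width: 8.9
grasp_force: 30.0
```

Call:
apply_moves(targets=[[-1,[0,-0.04,-0.16],[0,0,0]],[-1,[0,-0.05,-0.16],[0,0,0]],[-1,[0,-0.12,-0.31],[0,0,0]],[-1,[0,-0.146,-0.3],[0,0,0]],[-1,[0,-0.17,-0.284],[0,0,0]],[-1,[0,-0.194,-0.27],[0,0,0]],[-1,[0,0,0],[0,0,0]]])

```text
t: 16.27
ee_pos: [679.3, -21.9, 217.4]
orientation: [-0.041, 3.139, 0.006]
ft_force: [-0.7, 9.4, 4.4]
width: 8.9
grasp_force: 30.0
```

```bash
cat >> h.py <<'E'
def state():
    "guard angle from the grasp point, two hinge estimates"
    s=ctrl.get_obs();M=R.from_rotvec(s["orientation"]).as_matrix();g=s["ee_pos"]-19*M[:,2]
    a=np.radians(1.8);my=np.array([-np.sin(a),np.cos(a)])
    for hp in((692,-169.,114.5),(692,-171,114.5)):
        d=my@(g[:2]-np.array(hp[:2]));z=g[2]-hp[2]
        print("radius",np.hypot(d,z).round(1),"alpha",(np.degrees(np.arctan2(z,d))-13.38).round(2))
    print(g.round(1),s["ft_force"].round(1),s["width"].round(1),s["grasp_force"])
E
python3 -c "
from h import *
state()"
```

```text
radius 191.3 alpha 26.23
radius 192.8 alpha 25.85Traceback (most recent call last):
  File "<string>", line 3, in <module>
    state()
    ~~~~~^^
  File "h.py", line 39, in state
    print(g.round(1),s["ft_force"].round(1),s["width"].round(1),s["grasp_force"])
                                            ^^^^^^^^^^^^^^^^
AttributeError: 'float' object has no attribute 'round'
```

Call:
apply_moves(targets=[[-1,[0,-0.22,-0.25],[0,0,0]],[-1,[0,-0.24,-0.23],[0,0,0]],[-1,[0,-0.256,-0.208],[0,0,0]],[-1,[0,-0.276,-0.188],[0,0,0]],[-1,[0,-0.15,-0.08],[0,0,0]],[-1,[0,-0.14,-0.06],[0,0,0]],[-1,[0,0,0],[0,0,0]],[-1,[0,0,0],[0,0,0]]])

```text
t: 17.27
ee_pos: [681.4, -85.2, 269.8]
orientation: [-0.043, 3.137, 0.006]
ft_force: [-4.5, 10.9, 15.9]
width: 9.3
grasp_force: 30.0
```

```bash
sed -i 's/s\["width"\].round(1)/s["width"]/' h.py
python3 -c "
from h import *
state()
s=ctrl.get_obs()['ee_pos'];a=np.radians(1.8)
d=np.array([-np.sin(a),np.cos(a)])@(s[:2]-[678.1,13.7]);z=s[2]-141.9
print('disp',d,z,'alpha chord',np.degrees(2*np.arcsin(np.hypot(d,z)/2/190.2)), np.degrees(np.arctan2(44+z,185+d))-13.38)
im=ctrl.get_image('scene')['pixels'][150:320,230:480];cv2.imwrite('pics/k.png',cv2.resize(im,None,fx=3,fy=3,interpolation=2))
"
```

```text
radius 193.5 alpha 50.89
radius 194.4 alpha 50.36
[681.3 -85.3 288.8] [-4.5 10.9 15.9] 9.300878132670155 30.003084540367126
disp -98.9679126025581 127.8973140817167 alpha chord 50.31695055457321 50.03270633820748
```

View pics/k.png

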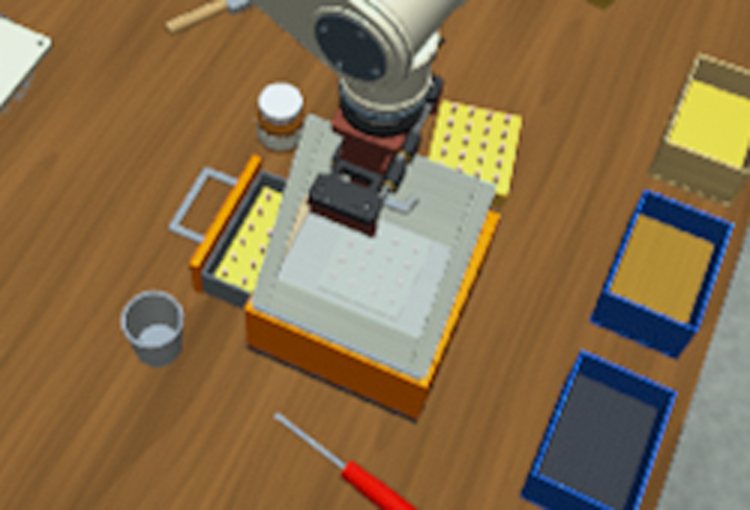

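The guard is up at about 50°, the drawer is fully out, and the jar, cup, foam block and screwdriver are untouched. I ease the radial preload slightly and check that it holds.

Call:
apply_moves(targets=[[-1,[0,0.03,-0.05],[0,0,0]],[-1,[0,0,0],[0,0,0]],[-1,[0,0,0],[0,0,0]],[-1,[0,0,0],[0,0,0]],[-1,[0,0,0],[0,0,0]],[-1,[0,0,0],[0,0,0]],[-1,[0,0,0],[0,0,0]],[-1,[0,0,0],[0,0,0]]])

```text
t: 18.32
ee_pos: [681.3, -85.3, 269.9]
orientation: [-0.043, 3.139, 0.003]
ft_force: [1.3, 6.3, 5.2]
width: 9.1
grasp_force: 30.0
```

```bash
python3 -c "
from h import *
state()
s=ctrl.get_obs()['ee_pos'];a=np.radians(1.8)
d=np.array([-np.sin(a),np.cos(a)])@(s[:2]-[678.1,13.7]);z=s[2]-141.9
print('disp',d,z,np.degrees(2*np.arcsin(np.hypot(d,z)/2/190.2)), np.degrees(np.arctan2(44+z,185+d))-13.38)
o=[]
for c in('scene','top'):
    im=ctrl.get_image(c);r=ctrl.pinpoint('drawer_handle',c)
    if r:o.append({'P':im['camera_matrix']@im['view'][:3],'x':r[0]['xy']})
if len(o)==2:print('drawer',multi(o,'x'))
"
```

```text
radius 193.6 alpha 50.9
radius 194.4 alpha 50.37
[681.3 -85.3 288.9] [1.3 6.3 5.2] 9.087704977399603 30.00126600265503
disp -99.0104335337212 127.99502921409086 50.351333850497106 50.05706703920171
```

```bash
python3 -c "
from workcell import ctrl
print(ctrl.close_job())"
```

```text
the job is handed in; nothing more can be done
None
```

I pulled the drawer out to its stop with the guard shut, then raised the guard to about 50° (50.0–50.9° by my measurements) and handed the job in at about 18 s, still holding it; no loose thing was touched in the last picture around the machine.

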